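# Bolt the painter's chest shut

### The job

Bolt the painter's chest shut: raise the handle of the barrel bolt out of the notch it lies in, slide the bolt across the lid's seam into its keeper, and let the handle down into the other notch until it lies fully down, then let go. Feel for that notch and never force the handle against the notched plate (stay under 20 N there), and leave the inkstone, the bottle and the bowl where they stand.

Things in the scene. Friction and masses are not known exactly. Their poses are not given: they have to be found in the camera images.
- chest: closed wooden chest, 250 x 400 mm, fixed, flat lid 110 mm above the table. Origin: centre of its underside; x points away from the robot (but for its yaw), y along its long side, z up. Lid seam along x at y = +25 mm. The bolt lies on the lid along y, axis at x = -20 mm, 130 mm above the table, in straps 32 mm high within 13 mm of the axis at y = -120, +2 and (keeper) +46 mm.
- guide: upright steel notched plate on the lid in front (-x) of the bolt, 10 mm thick, axes as the chest's, from y = -32 to about +110 mm. Its flat top (the land) is 36 mm above the lid. Origin: on the lid, at the middle of the near notch (where the handle starts), which is at chest y = -90 mm, 29 mm in front of the bolt's axis. Both notches open upwards, near 12 mm, far 11 mm wide; the handle's bar is 8 mm square.
- land (a point): point on top of the notched plate 50 mm along +y from the near notch, 36 mm above the lid. NOT the far notch itself: that is on an adjustable piece screwed down by eye, its middle anywhere within 12 mm of this point along y, so it must be felt for. Elsewhere the lowered handle lands on the plate's top, before and beyond that notch.
- bolt: the sliding bolt with its handle, steel. Origin: on the bolt's axis where the handle bar springs from it; its axes are the chest's. Slides along +y from 3 mm short of the near notch's middle to 78 mm past it, with about 2 N of friction; it stays where it is left.
- handle (a joint): turn of the handle about the bolt's axis, rad: 0 = fully down in a notch, where the handle points to -x of the chest and 0.35 rad above level; grows as it is raised (to 1.1). The bar rests on the land at about 0.35 and is clear of it above 0.37. It is stiff and stays at the angle where it is left (about 1 N at the knob moves it).
- knob (a point): middle of the ball knob on the handle's end: steel ball 18 mm in diameter, 60 mm from the bolt's axis. It can be pinched from above between fingers that close along the chest's y; it then turns between the fingers as the handle is swung.
- inkstone: black inkstone 90 x 120 x 24 mm lying on the chest lid behind the bolt; origin under its centre. Leave alone.
- ink_bottle: blue plastic bottle with red cap, 52 mm in diameter, 130 mm high, on the table at one end of the chest; origin under its centre. Leave alone.
- water_bowl: clear bowl, 100 mm across, 50 mm high, on the table at one end of the chest; origin under its centre. Leave alone.

How it is judged (in metres and radians):
On the way, in this order (a step that is already met when the one before it is completed fails the run):
1. the handle is raised out of the near notch (value of joint handle above 0.37 rad and y of bolt in the frame of guide below 0.012 m), for 0.05 s.
2. the bolt is slid into the keeper with its handle up (value of joint handle above 0.28 rad and y of bolt in the frame of guide above 0.033 m), for 0.05 s.
At the end, for the whole second after the job is handed in: the bolt is 35 to 65 mm along from the near notch and the handle lies in the far notch, within 0.10 rad of fully down, at rest and released (value of joint handle below 0.1 rad and y of bolt in the frame of guide between 0.035 and 0.065 m and linear speed of bolt below 0.01 m/s); the robot touches nothing.
It fails at once if the handle is forced against the notched plate (over 20 N) (contact force between bolt and guide above 20 N).
It fails at once if the inkstone is shifted by more than 20 mm (distance of inkstone from where it was at the start of the episode above 0.02 m).
It fails at once if the bottle is shifted by more than 20 mm or tipped (distance of ink_bottle from where it was at the start of the episode above 0.02 m or angle between ink_bottle's own z axis and vertical above 0.3 rad).
It fails at once if the bowl is shifted by more than 20 mm or tipped (distance of water_bowl from where it was at the start of the episode above 0.02 m or angle between water_bowl's own z axis and vertical above 0.3 rad).
It also fails if it takes over 72 s, if anything falls off the work surface, if the arm or the gripper's body presses on something with over 40 N, if the wrist force passes 120 N, or if a joint passes its speed limit or range.

### The arm

A 7-joint arm with a two-finger parallel gripper is mounted at the origin on the work surface. World frame = base frame: x ahead of the robot, y to its left, z up, the work surface at z = 0. Lengths are in mm, angles in rad, forces in N, time in s.
With the tool pointing down it reaches from about 425 to 875 mm from the base axis. Payload 9.9 kg.
Tool frame: the origin (TCP) lies midway between the tips of the shut fingers; the grasp point (between the pads) lies 19 mm behind it; z points along the fingers, y is the line along which they close (so a half turn about z gives the same grasp; the last joint's range is limited). The gripper opens to 85 mm and grips with 20 to 120 N. Pads are 22 mm wide; open, the fingers measure 114 mm over their backs; the gripper's body (76 mm by 85 mm) begins 54 mm behind the grasp point. The pads swing forward as they close: fully open they stand 13 mm farther back than shut.
Start: joints at [-1.325, 0.576, 0.025, 1.437, -0.015, 1.129, -0.057], TCP at [218.594, 638.628, 231.289] pointing down, gripper open.
Joint ranges: [-2.76, 2.76], [-0.34, 2.15], [-1.52, 1.57], [0.19, 2.46], [-1.09, 4.23], [0.17, 1.99], [-2.82, 2.82]. Speed limits (rad/s): [2.22, 2.22, 3.01, 3.01, 3.14, 3.14, 3.14].

### API

Orientations are given as a unit quaternion [w, x, y, z].
In Python, from rig import bot, solver, imaging gives the robot as it stands. Calls block until the motion is done:
- bot.move_to(position, orientation): joint-space move of the TCP to a pose.
- bot.move_l(position, frame=None, vel=150, f_stop=None): straight line of the TCP; frame=None keeps the orientation; vel is the mean speed in mm/s. With f_stop (N) it stops when the force on the tool has changed by that much, and returns True; else False.
- bot.goto_joints(angles): joint-space move.
- bot.move_gripper(opening, grasp_force=None): opening from 0.0 (shut) to 1.0 (fully open); grasp_force is the grip in N (None keeps the last); returns when the fingers have stopped.
- bot.hold(seconds).
- solver.solve_ik(position, orientation): joint angles nearest the present ones, or None.
- bot.state(): the state.
- imaging.camera(name): name is "scene" or "top" or "wrist"; returns the picture (480x640x3 uint8, red, green, blue); there is no depth.
- imaging.camera_model(name): a dict with "vfov" (degrees; the focal length in pixels is half the picture's height over the tangent of half this angle, whatever the lens; pixels are square), "cx", "cy" (the principal point, pixels), "dist" ([k1, k2, p1, p2, k3] as OpenCV has them; the pictures are not rectified), "pose" (4x4, takes a point from camera to world coordinates); the wrist camera has in their place "hand_eye" (4x4, takes a point from camera to tool coordinates, whose origin is the TCP and whose axes are the flange's). Camera axes: x right, y down, z forward; pixel columns grow to the right and rows downward; lengths in mm; the calibration is good to about 2 mm. A picture is of the moment at which its call begins: read the wrist's pose just before it. camera_model takes no time and is no camera call.
A pose or a line that the arm cannot do raises bot.MotionError and nothing moves.
- bot.finish_job(): hands the job in; it is judged then, once.
The state is a dict: "t": time; "q": joint angles; "joint_velocities": joint speeds; "joint_torque": joint torques, N m; "ee_pos": TCP position; "eef_rot": TCP orientation; "contact_force": force on the tool from outside, world axes, zero at the start; "ft_torque": the same for the moment, N m; "grip_width": opening from 0.0 (shut) to 1.0 (fully open); "finger_force": force on a finger pad.
Only numpy, scipy, OpenCV 4.12 (cv2) and the standard library are available. Lean on these libraries where they do the work, as an engineer would, in place of code of your own. Each camera call takes 0.05 s, during which the arm holds its last target. There are 200 camera calls.

## Working session

There is one attempt and no reset: what is moved stays moved. The work goes in short steps, each a Python script; the robot and the scene stay as the last script left them, time stands still between calls to the robot, and variables do not carry over. Pictures are saved under pics/ and viewed, at most 10 in all, crops included, and the job is handed in when it is done.

```bash
mkdir -p pics; ls
python3 - <<'E'
from rig import bot, solver, imaging
import cv2
for n in ("scene","top"):
    im=imaging.camera(n); cv2.imwrite(f"pics/{n}0.png",im[:,:,::-1])
    m=imaging.camera_model(n); print(n,m)
print(imaging.camera_model("wrist")); s=bot.state(); print(s)
E
```

```text
pics
scene {'vfov': 51.36777317243818, 'cx': 323.2586275014111, 'cy': 235.30464212343324, 'dist': array([0.0465098, 0.       , 0.       , 0.       , 0.       ]), 'pose': array([[-9.69852508e-02,  6.38053941e-01, -7.63859299e-01,
         1.27820769e+03],
       [ 9.95261561e-01,  5.68151234e-02, -7.89079596e-02,
         1.30812560e+02],
       [-6.94877431e-03, -7.67892707e-01, -6.40540791e-01,
         7.25934876e+02],
       [ 0.00000000e+00,  0.00000000e+00,  0.00000000e+00,
         1.00000000e+00]])}
top {'vfov': 47.00051213438334, 'cx': 330.2122776685711, 'cy': 232.4261361102255, 'dist': array([-0.11930603,  0.        ,  0.        ,  0.        ,  0.        ]), 'pose': array([[ 1.80914800e-02, -9.96854573e-01,  7.71599504e-02,
         4.80072884e+02],
       [-9.99578840e-01, -1.62815413e-02,  2.40219396e-02,
         5.57951758e+01],
       [-2.26900974e-02, -7.75620462e-02, -9.96729295e-01,
         1.25382151e+03],
       [ 0.00000000e+00,  0.00000000e+00,  0.00000000e+00,
         1.00000000e+00]])}
{'vfov': 59.831024127742396, 'cx': 315.22361002312084, 'cy': 242.856083609
[... 501 characters left out ...]
4 ,  1.43781151, -0.01497815,
        1.12903159, -0.0565241 ]), 'joint_velocities': array([ 2.60418522e-04, -8.85775787e-04, -2.52583807e-04, -1.61517766e-03,
        1.46096505e-03,  8.78978425e-04,  3.68866473e-05]), 'joint_torque': array([ 5.74239690e-03, -7.67301178e+01,  2.25802481e+00, -2.86602581e+01,
        1.59827003e-02,  8.62471818e-03,  2.37354882e-06]), 'ee_pos': array([218.46727048, 638.23335794, 230.51780654]), 'eef_rot': array([-7.48443349e-05,  1.64143920e-01,  9.86436102e-01, -7.64937314e-04]), 'contact_force': array([ 0.62337095, -0.17282635, -0.52246645]), 'ft_torque': array([ 0.00682405, -0.02833363, -0.0209405 ]), 'finger_force': 0.0, 'grip_width': 1.0015359920915188}
```

View pics/top0.png

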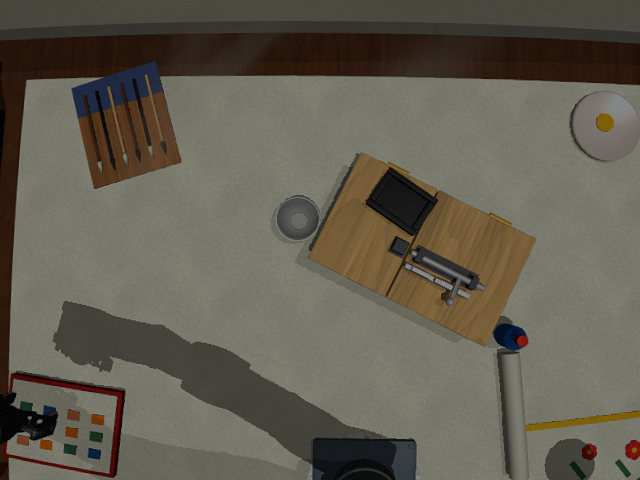

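View pics/scene0.png

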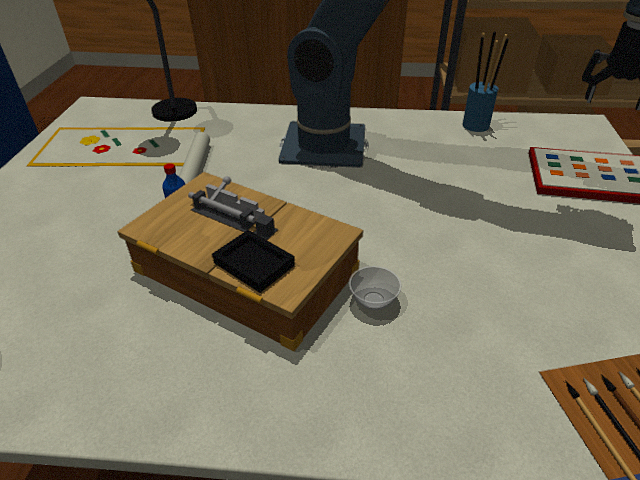

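The top view shows the lid corners at about (361,153), (535,238), (486,346) and (309,258), with the knob near (450,301). The scene view shows the knob near (227,181). Next I'll fit the chest pose and predict the knob from it.

```bash
cat > h.py <<'E'
from rig import bot, solver, imaging
import numpy as np, cv2
from scipy.spatial.transform import Rotation as R
def K(m): f=240/np.tan(np.radians(m["vfov"])/2); return np.array([[f,0,m["cx"]],[0,f,m["cy"]],[0,0,1.]])
def wpose():
    s=bot.state(); q=s["eef_rot"]; T=np.eye(4); T[:3,:3]=R.from_quat(q[[1,2,3,0]]).as_matrix(); T[:3,3]=s["ee_pos"]; return T
def ray(n,uv,pose=None):
    m=imaging.camera_model(n); P=m["pose"] if pose is None else pose@m["hand_eye"]
    x=cv2.undistortPoints(np.array([[uv]],float),K(m),m["dist"])[0,0]
    return P[:3,3],P[:3,:3]@np.array([x[0],x[1],1])
def atz(n,uv,z,pose=None):
    o,d=ray(n,uv,pose); return o+d*(z-o[2])/d[2]
def proj(n,p,pose=None):
    m=imaging.camera_model(n); P=m["pose"] if pose is None else pose@m["hand_eye"]
    Q=np.linalg.inv(P); return cv2.projectPoints(np.array([p],float).reshape(-1,3),cv2.Rodrigues(Q[:3,:3])[0],Q[:3,3],K(m),m["dist"])[0][:,0]
def tri(obs):
    A=np.zeros((3,3));b=np.zeros(3)
    for n,uv,pose in obs:
        o,d=ray(n,uv,pose); d/=np.linalg.norm(d); M=np.eye(3)-np.outer(d,d); A+=M;b+=M@o
    return np.linalg.solve(A,b)
E
python3 - <<'E'
from h import *
uv=[(361,153),(535,238),(486,346),(309,258)]; W=np.array([atz("top",u,110)[:2] for u in uv]); print(W)
L=np.array([(125,200),(125,-200),(-125,-200),(-125,200)],float)
c=W.mean(0); U,S,Vt=np.linalg.svd(L.T@(W-c)); Rm=(U@Vt).T; yaw=np.arctan2(Rm[1,0],Rm[0,0]); print("c",c,"yaw",yaw, "res",W-c-L@Rm.T)
k=np.append(c+Rm@[-76.4,-90],150.6); print("knob",k,proj("top",k),proj("scene",k))
print("tri",tri([("top",(450,301),None),("scene",(227,181),None)]))
for n,(x,y) in (("top",(450,290)),("scene",(227,195))):
    im=cv2.imread(f"pics/{n}0.png")[y-50:y+50,x-65:x+65]; cv2.imwrite(f"pics/{n}c.png",cv2.resize(im,None,fx=6,fy=6,interpolation=2))
E
```

```text
[[ 737.43134423   21.55013513]
 [ 563.91636521 -346.01684388]
 [ 338.81178448 -242.44174405]
 [ 514.70036434  126.40629754]]
c [ 538.71496456 -110.12553881] yaw -0.44097661228256685 res [[ 0.30990222  4.1614798 ]
 [-2.47593544 -1.67139757]
 [-1.49670264 -4.80201109]
 [ 3.66273586  2.31192886]]
knob [ 431.20969435 -158.90644569  150.6       ] [[450.11875151 301.61674906]] [[225.8534689  179.86066551]]
tri [ 432.09891708 -157.82329669  148.55691092]
```

Measured and predicted knob positions agree to about 2 mm. I'll go above it and take one close look, which may also show the far notch.

```bash
cat >> h.py <<'E'
YAW=-0.441; CX=np.array([np.cos(YAW),np.sin(YAW),0]); CY=np.array([-np.sin(YAW),np.cos(YAW),0]); Z=np.array([0,0,1.])
C0=np.array([538.7,-110.1,0])
def quat(s=1):
    y=s*CY; z=-Z; x=np.cross(y,z); q=R.from_matrix(np.c_[x,y,z]).as_quat(); return q[[3,0,1,2]]
E
python3 - <<'E'
from h import *
k=np.array([431.6,-158.4,149.6]); p=k+30*CY; p[2]=300
for s in (1,-1):
    j=solver.solve_ik(p,quat(s)); print(s,j)
    for q in (k-19*Z, k+12*CX+50*CY): print(solver.solve_ik(q,quat(s)))
q=[solver.solve_ik(p,quat(s)) for s in (1,-1)]; s=[1,-1][int(np.argmin([9 if a is None else abs(a[6]) for a in q]))]; print("s",s)
bot.move_gripper(0.5,25); bot.move_to(p,quat(s)); T=wpose(); im=imaging.camera("wrist"); np.save("T1.npy",T)
cv2.imwrite("pics/w1.png",im[:,:,::-1]); print(T[:3,3],bot.state()["t"],proj("wrist",k,T), proj("wrist",[C0+CX*-44+CY*(-90+d)+146*Z for d in (0,38,50,62)],T))
E
```

```text
1 [-0.41787044  0.25306131  0.78047682  1.87440175 -0.19963336  1.09368958
  1.56887045]
[-0.06714087  0.43444942  0.44560304  2.12607597 -0.30783631  0.64191426
  1.72086819]
[-0.16643536  0.42700589  0.44868599  2.05968014 -0.27848319  0.7122189
  1.58948964]
-1 [-0.62964859  0.36044135  1.14602355  1.87887842 -0.36237676  1.13487011
 -1.36216788]
[-0.34787346  0.56353167  0.91264887  2.13418617 -0.66383023  0.75581969
 -1.01216329]
[-0.53981114  0.66236109  1.1365613   2.07013955 -0.7761111   0.92136541
 -0.97674562]
s -1
[ 444.79057777 -130.57037276  299.84806537] 3.475 [[357.73523396 223.07982189]] [[359.45364557 177.74056864]
 [305.91245543 177.64866493]
 [289.0028808  177.63238864]
 [272.10062919 177.62224158]]
```

View pics/w1.png

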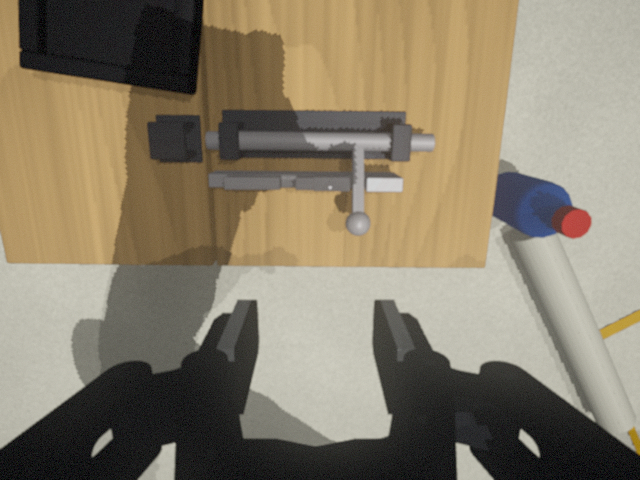

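The knob is at (358,223), which matches the prediction of (358,223), and the bolt is level in the picture, so the yaw is right. A feature near (288,181) may be the far notch, so I'll crop it.

Run:
```python
import cv2
im=cv2.imread("pics/w1.png")[150:240,200:420]; cv2.imwrite("pics/w1c.png",cv2.resize(cv2.convertScaleAbs(im,alpha=1.6),(792,324),interpolation=2))
```

```text
(no output)
```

View pics/w1c.png

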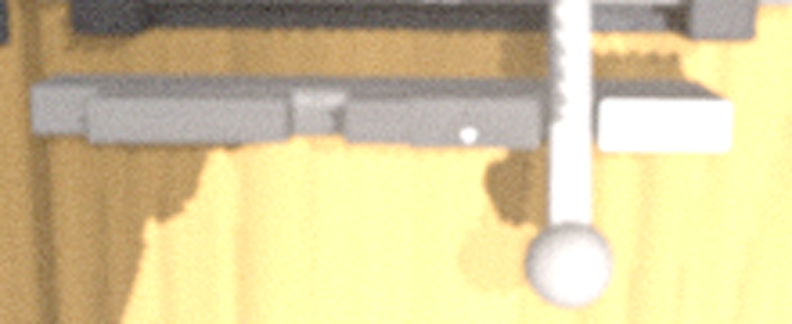

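The crop shows the near notch at u≈350–366 and the far notch at u≈281–296, with its middle near 288.5. That puts the far notch about 49–50 mm along. Now I'll descend over the knob and check that it's centred between the fingers.

Run:
```python
from h import *
k=np.array([431.6,-158.4,149.6])
bot.move_gripper(0.4,20); bot.move_to(k+60*Z,quat(-1))
print(bot.move_l(k-20*Z,vel=60,f_stop=5)); bot.hold(0.2)
T=wpose(); im=imaging.camera("wrist"); cv2.imwrite("pics/w2.png",im[:,:,::-1]); s=bot.state()
print(s["ee_pos"],s["contact_force"],s["t"],s["grip_width"],proj("wrist",k,T))
```

```text
False
[ 431.68704783 -158.39008862  129.73312581] [-0.76888789  0.11684436  0.26051248] 5.925 0.39832486509476006 [[315.20177854 346.30102206]]
```

View pics/w2.png

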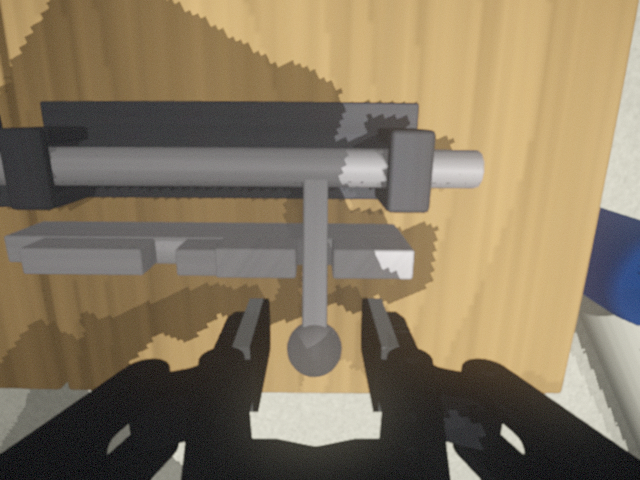

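The knob is at (314,350) and the pads are at u=268 and 363, so it's centred within 0.5 mm. I'll close in stages and raise the handle along its arc.

```bash
cat >> h.py <<'E'
KN=np.array([431.2,-158.6,149.6])   # knob, handle down
def tcp(th,y):  # TCP for handle angle th and bolt travel y
    a=0.35+th
    return KN+60*(np.cos(.35)-np.cos(a))*CX+60*(np.sin(a)-np.sin(.35))*Z+y*CY-20*Z
def rep(l=""):
    s=bot.state(); d=s["ee_pos"]-tcp(0,0); f=s["contact_force"]
    print(l,"t%.1f y%.1f x%.1f z%.1f F xyz(chest) %.1f %.1f %.1f g%.3f ff%.1f"%(s["t"],d@CY,d@CX,d[2],f@CX,f@CY,f[2],s["grip_width"],s["finger_force"]))
    return s
E
python3 - <<'E'
from h import *
T=wpose()
for u in (155,177,195,296,334):
    p=atz("wrist",(u,247),146,T)-C0; print(u,p@CX,p@CY+90,end=" | ")
rep()
for g in (.3,.25,.23,.21,.19):
    bot.move_gripper(g,20); s=rep(g)
    if abs(s["contact_force"]@CY)>5: print("side force"); break
    if s["finger_force"]>8: break
E
```

```text
155 -42.74481505956013 51.62818805129359 | 177 -42.74504302981591 44.5612800425957 | 195 -42.745397600600555 38.795881762051835 | 296 -42.75012887120907 6.6288442272113315 | 334 -42.75310015493332 -5.437445947594682 |  t5.9 y0.4 x0.4 z0.1 F xyz(chest) -0.7 -0.2 0.3 g0.398 ff0.0
0.3 t6.2 y0.4 x0.2 z0.0 F xyz(chest) 0.6 0.1 -0.5 g0.301 ff0.0
0.25 t6.4 y0.4 x0.3 z0.0 F xyz(chest) 0.5 0.4 -0.6 g0.250 ff0.0
0.23 t6.6 y0.3 x0.3 z-0.0 F xyz(chest) -1.1 -0.5 0.1 g0.232 ff0.0
0.21 t6.8 y0.5 x0.3 z-0.0 F xyz(chest) 0.1 1.5 0.7 g0.207 ff0.7
0.19 t7.0 y0.6 x0.2 z-0.0 F xyz(chest) -0.2 2.2 -0.1 g0.194 ff14.1
```

Run:
```python
from h import *
for th in (.1,.2,.3,.4,.47):
    st=bot.move_l(tcp(th,0.4),vel=40,f_stop=12); 
    if st: print("STOP",th); break
rep("up")
if not st:
    for y in (15,30,46):
        st=bot.move_l(tcp(.47,y),vel=60,f_stop=12); s=rep(y)
        if st: print("STOP"); break
T=wpose(); cv2.imwrite("pics/w3.png",imaging.camera("wrist")[:,:,::-1])
```

```text
up t8.5 y0.3 x15.5 z23.5 F xyz(chest) -2.9 0.5 3.8 g0.193 ff14.1
15 t8.9 y15.8 x15.2 z23.2 F xyz(chest) -3.9 2.3 2.7 g0.191 ff14.1
30 t9.3 y30.9 x15.4 z23.2 F xyz(chest) -2.9 2.1 0.8 g0.191 ff14.1
46 t9.7 y47.0 x15.5 z23.2 F xyz(chest) -1.9 2.3 0.3 g0.192 ff14.1
```

View pics/w3.png

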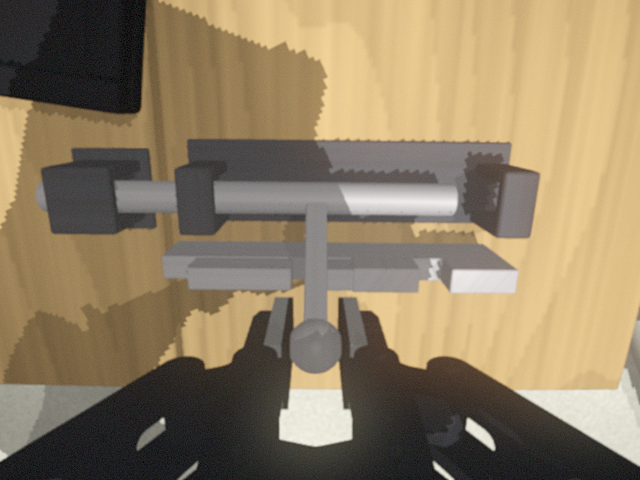

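With the handle up at y≈47, the far notch's left edge is at u≈291 and the bar is at 316. The notch middle is therefore about 3 mm further on, at y≈50. I'll feel for it there first.

Run:
```python
from h import *
found=False
for y in (50,51.5,48.5,53,47):
    bot.move_l(tcp(.45,y-.6),vel=40,f_stop=12); bot.hold(.1); rep("above")
    st=bot.move_l(tcp(.22,y-.6),vel=20,f_stop=5); s=rep(f"probe {y} stop={st}")
    if not st: found=True; break
    bot.move_l(tcp(.45,y-.6),vel=40)
if found:
    for th in (.1,0.01):
        st=bot.move_l(tcp(th,y-.6),vel=20,f_stop=6); rep(f"down {th} {st}")
        if st: break
```

```text
above t10.1 y49.4 x14.6 z22.4 F xyz(chest) -1.5 1.2 -0.4 g0.189 ff14.0
probe 50 stop=True t10.4 y49.5 x12.0 z19.8 F xyz(chest) -0.4 -1.0 -1.9 g0.198 ff14.0
above t11.1 y50.7 x14.6 z22.5 F xyz(chest) 0.8 -2.6 -0.3 g0.194 ff14.0
probe 51.5 stop=False t11.9 y50.9 x6.0 z11.8 F xyz(chest) -0.1 -1.6 -0.2 g0.190 ff14.1
down 0.1 False t12.4 y50.9 x2.5 z5.5 F xyz(chest) 2.2 -2.0 -2.2 g0.194 ff14.1
down 0.01 False t12.8 y50.9 x0.2 z0.5 F xyz(chest) 1.4 -1.4 -0.5 g0.193 ff14.1
```

Run:
```python
from h import *
bot.move_gripper(0.4); rep("open"); p=bot.state()["ee_pos"]
bot.move_l(p+130*Z,vel=120); bot.hold(.3); T=wpose(); im=imaging.camera("wrist"); cv2.imwrite("pics/w4.png",im[:,:,::-1]); s=rep("lift")
for th in (0,.1,.35): print(th,proj("wrist",tcp(th,50.9)+20*Z,T))
```

```text
open t13.1 y51.1 x-0.0 z0.5 F xyz(chest) -0.4 0.2 0.0 g0.402 ff0.0
lift t14.7 y51.0 x-0.1 z130.3 F xyz(chest) 0.3 0.1 -0.5 g0.394 ff0.0
0 [[315.33224082 237.63435941]]
0.1 [[315.32837412 236.47246548]]
0.35 [[315.31688661 228.93800232]]
```

View pics/w4.png

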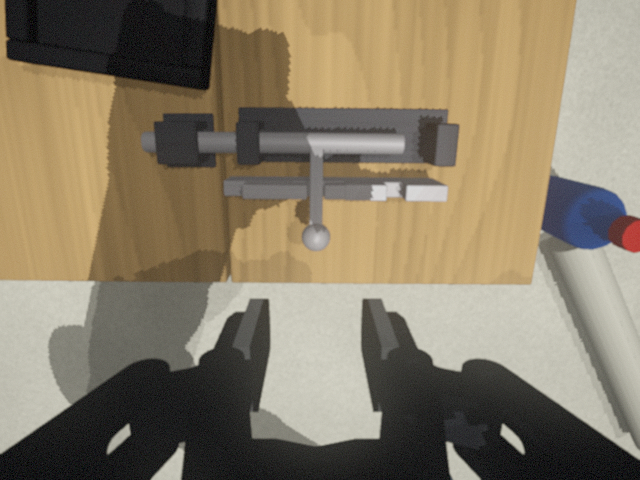

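The knob is at (316,237), against a prediction of (315,237.6) for fully down. The bar lies in the far notch, the fingers are clear, and the inkstone and bottle are undisturbed.

```bash
python3 -c "
from rig import bot
print(bot.finish_job())"
```

```text
the job is handed in; nothing more can be done
None
```

The chest is bolted shut and the job is handed in (no verdict came back): the bolt is about 51 mm along in its keeper, and the handle was let down to about 0.01 rad in the far notch and released, after about 15 s.

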